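# Ready the tube mixer's drive for its belt

## Robot

A 7-joint arm with a two-finger parallel gripper is mounted at the origin on the work surface. World frame = base frame: x ahead of the robot, y to its left, z up, the work surface at z = 0. Lengths are in mm, angles in rad, forces in N, time in s.
With the tool pointing down it reaches from about 400 to 850 mm from the base axis. Payload 4.4 kg.
Tool frame: the origin (TCP) lies between the finger pads; the fingertips stand 17 mm ahead of it and the grasp point (between the pads) lies 2 mm behind it (robot.tip_reach is the distance from the TCP to the fingertips, in mm); z points along the fingers, y is the line along which they close (so a half turn about z gives the same grasp; the last joint's range is limited). The gripper opens to 94 mm and grips with 3 to 60 N. Pads are 16 mm wide; open, the fingers measure 119 mm over their backs; the gripper's body (75 mm by 177 mm) begins 78 mm behind the grasp point.
Start: joints at [1.11, 0.628, 0.038, 1.517, -0.027, 0.996, -0.02], TCP at [250.034, -600.001, 222.478] pointing down, gripper open.
Joint ranges: [-3.06, 3.06], [-0.37, 2.12], [-1.25, 1.32], [0.18, 2.47], [-1.1, 4.24], [0.23, 1.98], [-2.94, 2.94]. Speed limits (rad/s): [2.57, 2.57, 3.14, 3.14, 3.14, 3.14, 3.14].

## Interface

Orientations are given as a 3x3 rotation matrix whose columns are the frame's x, y, z axes.
In Python, from plant import robot gives the robot as it stands.
- The arm moves only by the tool send_rows, never from a script. Its argument "rows" is a list of rows, each an object with "offset": the shift along the tool's x, y, z in m, a list of three; "twist": the turn, a rotation vector about the tool's x, y, z in rad, a list of three; "claw": the opening, from 0 (shut) to 1 (fully open). In form: [{"offset": [tx, ty, tz], "twist": [rx, ry, rz], "claw": claw}, ...]. A call has 1 to 8 rows; each row shifts and turns the commanded pose from where the row before left it, along the tool's axes as they then stand; what a row does not reach is not made up. A row lasts 1/12 s, in which the tool goes at most 41.7 mm and 7.16 degrees, less where a joint would pass 70% of its speed; a pose out of reach is approached as far as the arm can. A call with a gripper value outside its range is refused whole. The fingers move at their own pace and stop on an object; "newtons" is the grip in N (left out, the last holds). Time passes only in rows, so rows that do not move let the fingers close. It gives the time, the measured TCP pose, the force, the opening and the grip force at its end, in the units of the state.
- robot.read_state(): the state, without advancing time (a new reading comes with each control period).
- robot.get_image(name): name is "scene" or "top"; returns (picture, depth): 384x512x3 uint8, red, green, blue; 384x512 float32, mm along the optical axis (not along the pixel's ray), 0 where there is no reading.
- robot.get_calibration(name): a dict with "fx", "fy", "cx", "cy" (pixels), "extrinsics" (4x4, takes a point from world to camera coordinates). Camera axes: x right, y down, z forward; pixel columns grow to the right and rows downward; lengths in mm; the calibration is good to about 2 mm. A picture is of the moment at which its call begins. get_calibration takes no time and is no camera call.
- robot.job_done(): hands the job in; it is judged then, once.
Trained networks look in the newest picture that a camera, given by its name, has taken for a name from the list of things; names that differ only in an ending like _2 or _b are one class to them, and where a whole thing is asked for, a point or a joint stands for the part that bears it (a point fixed in the world has none). Each returns a list of dicts, best first, with "score" (0 to 1); they miss things now and then, are a little off and sometimes report something else, mostly with a low value. They report only what shows in the picture. A call takes as long as a camera call. They do not tell look-alikes from the thing itself.
- robot.find_in(camera, name): "extent" ([left, top, width, height] as shares, 0 to 1, of the picture: columns of its width, rows of its height, round what is visible of it).
- robot.cut_out(camera, name): "region" (384x512 bool, what is visible of it) and "extent" ([left, top, width, height] as shares, 0 to 1, of the picture: columns of its width, rows of its height, round what is visible of it).
The state is a dict: "time_s": time; "qpos": joint angles; "dq": joint speeds; "joint_efforts": joint torques, N m; "tcp_pos": TCP position; "eef_rot": TCP orientation; "wrist_force": force on the tool from outside, world axes, zero at the start; "wrist_torque": the same for the moment, N m; "finger_gap": finger opening in mm; "grasp_force": force on a finger pad.
Only numpy, scipy, OpenCV 4.12 (cv2) and the standard library are available. Lean on these libraries where they do the work, as an engineer would, in place of code of your own. Each camera call takes 0.05 s, during which the arm holds its last target. There are 200 camera calls.

## Task

Get the tube mixer's open drive ready for a new belt: plug the blue idler block, the one with the square white foot, fully home into the square socket on the deck and let go of it. Then push the orange post of the sprung tensioner arm back, past the click of the red ratchet pawl, all the way to its stop, and finish still holding it there with the gripper against its spring, not resting on the pawl; do not let go at the end. Leave the other parts lying about where they are.

Things in the scene. Friction and masses are not known exactly. Their poses are not given: they have to be found in the camera images.
- deck: the mixer's fixed drive deck: cream slab 290 x 300 mm (x, y), top 30 mm above the table, placed and turned anew each time (yaw up to 0.25 rad). Origin: centre of its underside; x away from the robot, y left, z up. At its back a black belt wheel 90 mm across (axis x 55, y -95 mm, top 72 mm up), a brass pulley (x 118, y -12, top 56 mm up)
- idler: loose block, about 90 g, upright on the table right of the deck: white square foot 22 x 22 mm, 22 mm long (lowest 3 mm tapered to 18 mm); blue body 32 x 32 mm from 22 to 54 mm height (grip by two parallel sides); grooved aluminium pulley 30 mm across up to 68 mm. Origin: centre of the foot's underside; z up, x, y square to the sides. Any quarter turn fits the socket
- socket_hole0 (a point): centre of the mouth of the square hole, 24 x 24 mm, 24 mm deep, in a grey steel block 56 x 56 mm fixed on the deck (place and turn vary); the block's top, level with this point, is 58 mm above the table. z up, x, y square to its sides. Fully home, the idler's blue body sits on the block and its origin is 22 mm below this point
- tensioner (a joint): arm's angle, rad: 0 = sprung forward at rest, 0.62 = back at its stop; grows clockwise from above, the post moving to the deck's +y (left) by about 67 mm. Spring: 3 N at the post at rest, 9 N at the stop; the pawl adds about 3 N on the way. At about 0.49 the pawl clicks in; let go after that, the arm falls back to about 0.48 and rests on the pawl
- tensioner_post (a point): on the axis of the orange upright round post at the arm's free end, 85 mm above the table; pinch or push it here. Post 14 mm across, 57 to 107 mm above the table, 110 mm from the hinge; it moves with the arm, whose bar below reaches 57 mm height. A black roller 28 mm across (top 76 mm) stands on the arm halfway to the hinge
- tensioner_hinge (a point): point on the arm's upright hinge axis, 85 mm above the table, fixed on the deck; the arm turns about the vertical through it
- pawl (a joint): position of the red pawl slider behind the hinge, m: 0 = dropped in, towards the hinge; the passing tooth lifts it by up to about 0.007 away from the hinge and a spring snaps it back to 0 (the click). It need not be touched
- round_roller: bystander, loose: spare roller with a round brass foot 28 mm across, black drum 42 mm across, 64 mm tall; does not belong in the socket. Origin: centre of its underside
- jar: bystander, loose: clear jar with a yellow cap, 52 mm across, 62 mm tall. Origin: centre of its underside
- screwdriver: bystander, loose: screwdriver 190 mm long lying to the left of the deck. Origin: near its middle, on the table
There are look-alikes about, which are no part of the job. Leave any purple look-alike of the idler alone.

How it is judged (in metres and radians):
On the way, in this order (a step that is already met when the one before it is completed fails the run):
1. the idler is fully home in the socket and let go (z of idler in the frame of socket_hole0 below -0.019 m and horizontal distance between idler and socket_hole0 below 0.004 m and angle between the z axis of idler and the z axis of socket_hole0, either way round below 0.08 rad and contact force between the fingers and idler below 0.1 N), for 0.2 s.
2. the tensioner arm is back past the click, the pawl dropped in (value of joint tensioner above 0.53 rad and value of joint pawl below 0.002 m), for 0.2 s.
At the end, for the whole second after the job is handed in: The gripper's fingers hold the tensioner arm (over 2 N) back at its stop, within 0.06 rad (over 0.56), clear of the pawl, which has dropped in (under 2 mm); the idler stands in the socket let go, at least 19 of its 22 mm deep, within 4 mm of centre and 0.08 rad of upright (all of step 1 and value of joint tensioner above 0.56 rad and value of joint pawl below 0.002 m and contact force between the fingers and tensioner above 2 N); the arm keeps its last pose, push and grip.
It fails at once if the round roller, the jar or the screwdriver is moved by more than 30 mm (distance of any of round_roller, jar, screwdriver from where it was at the start of the episode above 0.03 m).
It also fails if it takes over 53 s, if anything falls off the work surface, if the arm or the gripper's body presses on something with over 40 N, if the wrist force passes 120 N, or if a joint passes its speed limit or range.

## Working session

There is one attempt and no reset: what is moved stays moved. The work goes in short steps, Python scripts to look and compute and a tool call to move; the robot and the scene stay as the last step left them, time stands still between calls to the robot, and variables do not carry over. Pictures are saved under pics/ and viewed, at most 10 in all, crops included, and the job is handed in when it is done.

Besides the shell and the picture viewer there is one more tool, called as name(argument=value, ...), one argument or row to a line, values as JSON. send_rows: Moves the arm, as the interface text tells. Its arguments: {"type":"object","properties":{"rows":{"type":"array"},"newtons":{"type":"number"}},"required":["rows"]}

```bash
mkdir -p pics; ls; cat > h.py <<'E'
import numpy as np, cv2
from plant import robot
def cal(n):
    c=robot.get_calibration(n); return c,np.array(c["extrinsics"])
def w2p(n,P):
    c,E=cal(n); q=E[:3,:3]@np.array(P,float)+E[:3,3]; return np.array([c["fx"]*q[0]/q[2]+c["cx"],c["fy"]*q[1]/q[2]+c["cy"]])
def p2w(n,u,v,d):
    c,E=cal(n); u,v,d=map(np.asarray,(u,v,d)); q=np.stack([(u-c["cx"])/c["fx"]*d,(v-c["cy"])/c["fy"]*d,d],-1)
    return (q-E[:3,3])@E[:3,:3]
def cloud(n,depth):
    v,u=np.mgrid[:384,:512]; return p2w(n,u,v,depth)
E
python3 - <<'E'
from h import *
for n in("top","scene"):
    im,d=robot.get_image(n); np.savez(f"pics/{n}.npz",im=im,d=d)
    cv2.imwrite(f"pics/{n}0.png",cv2.cvtColor(im,cv2.COLOR_RGB2BGR))
    c,E=cal(n); print(n,c["fx"],c["cx"],c["cy"],(-E[:3,:3].T@E[:3,3]).round(),E[2,:3].round(2),E[0,:3].round(2))
    for k in("idler","socket_hole0","tensioner_post","tensioner","deck","round_roller"):
        print(k,[(round(r["score"],2),(np.array(r["extent"])*[512,384,512,384]).round().tolist()) for r in robot.find_in(n,k)][:4])
E
```

```text
pics
top 463.4540765804418 259.007001869399 185.3370046808442 [ 331.   34. 1422.] [ 0.15  0.   -0.99] [-0. -1. -0.]
idler [(0.63, [319.0, 219.0, 11.0, 12.0]), (0.41, [342.0, 246.0, 6.0, 10.0])]
socket_hole0 [(0.51, [197.0, 107.0, 111.0, 105.0])]
tensioner_post [(0.6, [214.0, 130.0, 45.0, 51.0])]
tensioner [(0.19, [125.0, 214.0, 12.0, 33.0])]
deck [(0.82, [198.0, 107.0, 111.0, 106.0])]
round_roller [(0.56, [394.0, 183.0, 11.0, 14.0]), (0.4, [126.0, 212.0, 12.0, 37.0])]
scene 420.2888248776678 259.1348202044312 193.33049298804264 [ 920. -463. 1061.] [-0.31  0.42 -0.85] [0.79 0.61 0.02]
idler [(0.56, [138.0, 211.0, 15.0, 16.0]), (0.54, [159.0, 236.0, 13.0, 17.0]), (0.5, [171.0, 209.0, 17.0, 23.0])]
socket_hole0 [(0.65, [243.0, 214.0, 27.0, 26.0])]
tensioner_post [(0.69, [271.0, 181.0, 61.0, 31.0])]
tensioner [(0.93, [268.0, 180.0, 64.0, 35.0])]
deck [(0.74, [215.0, 154.0, 140.0, 125.0])]
round_roller [(0.84, [134.0, 297.0, 23.0, 19.0])]
```

```bash
python3 - <<'E'
import cv2,numpy as np
t=cv2.imread("pics/top0.png");cv2.imwrite("pics/topc.png",cv2.resize(t[90:290,100:420],(800,500),interpolation=3))
s=cv2.imread("pics/scene0.png");cv2.imwrite("pics/scc.png",cv2.resize(s[140:330,110:370],(800,585),interpolation=3))
E
```

```text
(no output)
```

View pics/topc.png

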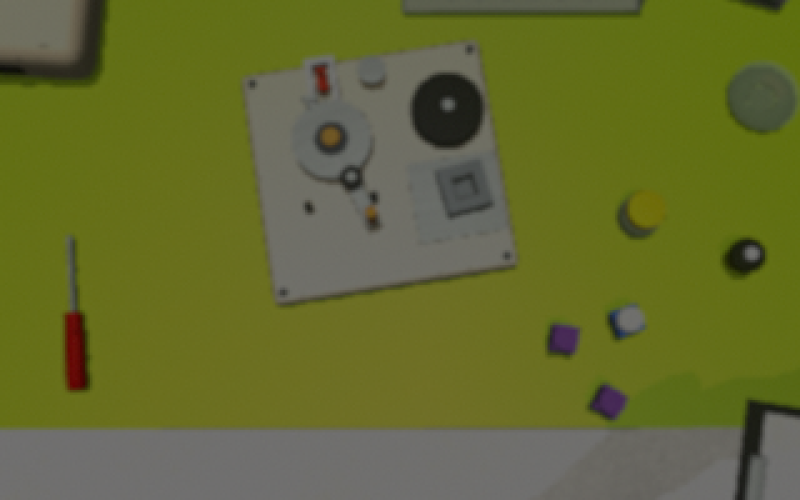

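View pics/scc.png

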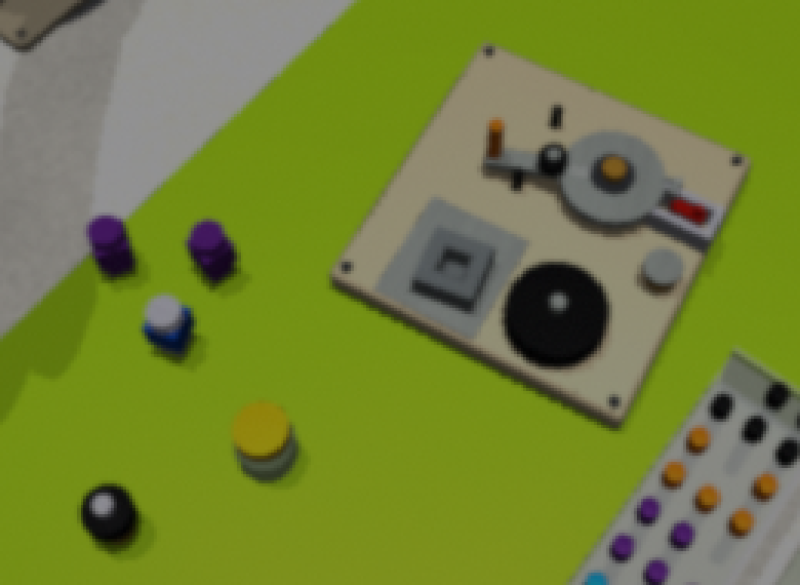

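The top crop (2.5x, offset 100,90) shows three candidates for the idler:
- Blue with a white/grey pulley at crop (627,321), full (351,218).
- Purple at full (326,226).
- Purple at full (344,250).

In the scene view the blue one is at crop (168,325), full (165,246). It is the one that matches the description. The post is at top full (249,175) and the socket at (285,164). Next I'll measure them.

```bash
cat > m.py <<'E'
from h import *
def rect(P):
    r=cv2.minAreaRect(P[:,:2].astype(np.float32)); return np.round(r[0],1),np.round(r[1],1),round(r[2],1)
B={"top":((338,206,366,232),(268,148,302,180),(236,160,258,186)),"scene":((154,230,178,258),(236,206,278,246),(262,174,280,200))}
for n in B:
    z=np.load(f"pics/{n}.npz"); im,d=z["im"],z["d"]; W=cloud(n,d)
    hsv=cv2.cvtColor(im,cv2.COLOR_RGB2HSV)
    def sub(b,m): 
        x0,y0,x1,y1=b; k=np.zeros(d.shape,bool); k[y0:y1,x0:x1]=1; return k&m&(d>0)
    bi,bs,bp=B[n]
    for lo,hi in((8,57),(60,76),(45,56)):
        k=sub(bi,(W[...,2]>lo)&(W[...,2]<hi)); P=W[k]
        print(n,"idler",lo,hi,k.sum(),P.mean(0).round(1),np.median(P,0).round(1),rect(P) if k.sum()>4 else 0)
    blue=sub(bi,(abs(hsv[...,0].astype(int)-112)<12)&(hsv[...,1]>120)); print(" blue",blue.sum(),W[blue].mean(0).round(1),rect(W[blue]))
    k=sub(bs,(W[...,2]>50)&(W[...,2]<66)); P=W[k]; print(n,"block",k.sum(),np.median(P,0).round(1),rect(P),[a.round(1) for a in (P.min(0),P.max(0))])
    o=sub(bp,(hsv[...,0]<20)&(hsv[...,1]>140)); print(n,"post",o.sum(),np.argwhere(o).mean(0).round(1),W[o].round(0).tolist()[:40])
    print(W[10:12,250,:].round())
E
python3 m.py
```

```text
top idler 8 57 52 [ 442.7 -225.9   44.1] [ 439.7 -223.3   50.4] (array([ 456.3, -228.4]), array([60., 46.]), 1.5)
top idler 60 76 84 [ 445.3 -235.7   67.5] [ 444.3 -235.3   67.6] (array([ 445. , -236.3]), array([28.5, 26.9]), 81.2)
top idler 45 56 31 [ 443.2 -228.9   52.4] [ 439.9 -225.7   53.5] (array([ 445.3, -235.1]), array([31.5, 31.7]), 17.9)
 blue 7 [ 439.9 -221.8   50.8] (array([ 441.2, -220.9]), array([26.2,  4.8]), 27.9)
top block 288 [607.2 -44.4  57.3] (array([606.9, -44.2]), array([57.3, 56.5]), 16.4) [array([574.6, -77.6,  50.2]), array([641.4, -11.4,  65.3])]
top post 8 [175.2 248.2] [[572.0, 68.0, 106.0], [569.0, 71.0, 105.0], [569.0, 66.0, 104.0], [566.0, 66.0, 104.0], [562.0, 71.0, 108.0], [564.0, 66.0, 101.0], [560.0, 68.0, 104.0], [561.0, 66.0, 103.0]]
[[1561.   82. -748.]
 [1551.   81. -740.]]
scene idler 8 57 129 [ 456.9 -240.    42.8] [ 458.9 -243.3   44.8] (array([ 449.2, -236.2]), array([30.6, 31.8]), 18.9)
scene idler 60 76 101 [ 447.8 -235.7   66.5] [ 447.7 -235.8   66.5] (array([ 447.5, -235.5]), array([26.2, 29.4]), 45.1)
scene idler 45 56 59 [ 456.4 -239.
[... 543 characters left out ...]
.0], [570.0, 65.0, 106.0], [572.0, 68.0, 104.0], [566.0, 61.0, 101.0], [570.0, 60.0, 107.0], [573.0, 62.0, 107.0], [573.0, 66.0, 103.0], [566.0, 63.0, 94.0], [569.0, 62.0, 98.0], [573.0, 61.0, 103.0], [575.0, 64.0, 101.0], [566.0, 62.0, 90.0], [569.0, 62.0, 93.0], [573.0, 62.0, 97.0], [574.0, 65.0, 95.0], [566.0, 62.0, 85.0], [570.0, 62.0, 89.0], [574.0, 61.0, 94.0], [575.0, 64.0, 91.0], [567.0, 62.0, 81.0], [571.0, 61.0, 87.0], [573.0, 62.0, 87.0], [576.0, 64.0, 87.0], [569.0, 59.0, 81.0], [572.0, 60.0, 83.0], [573.0, 63.0, 80.0], [574.0, 66.0, 77.0], [568.0, 61.0, 73.0], [571.0, 62.0, 74.0], [574.0, 62.0, 78.0], [569.0, 60.0, 69.0], [571.0, 62.0, 70.0]]
[[-38. 740.  -3.]
 [-33. 734.  -2.]]
```

```bash
cat > m2.py <<'E'
from h import *
from m import rect
E
python3 - <<'E'
from h import *
def rect(P):
    r=cv2.minAreaRect(P[:,:2].astype(np.float32)); return np.round(r[0],1),np.round(r[1],1),round(r[2],1)
B={"top":((268,148,302,180),(222,134,244,156),(318,216,336,236),(190,90,316,220)),"scene":((236,206,278,246),(298,186,320,206),(168,206,190,234),(205,145,365,290))}
for n in B:
    z=np.load(f"pics/{n}.npz"); im,d=z["im"],z["d"]; W=cloud(n,d); hsv=cv2.cvtColor(im,cv2.COLOR_RGB2HSV)
    def sub(b,m):
        x0,y0,x1,y1=b; k=np.zeros(d.shape,bool); k[y0:y1,x0:x1]=1; return k&m&(d>0)
    b,h,p,dk=B[n]
    k=sub(b,(W[...,2]>53)&(W[...,2]<62)&(W[...,0]<645)); m,l=cv2.connectedComponents(k.astype(np.uint8)); l0=np.bincount(l[l>0]).argmax(); P=W[l==l0]
    print(n,"block",len(P),rect(P),P.min(0).round(),P.max(0).round())
    o=sub(h,(hsv[...,0]<25)&(hsv[...,1]>120)); print("hinge cap",o.sum(),W[o].mean(0).round(1),np.median(W[o],0).round(1),W[o].min(0).round(),W[o].max(0).round())
    q=sub(p,(W[...,2]>15)); print("purple",W[q].mean(0).round(1))
    k=sub(dk,(W[...,2]>24)&(W[...,2]<80)); print("deck",rect(W[k]))
s=robot.read_state(); print(np.array(s["eef_rot"]).round(3),s["tcp_pos"],s["finger_gap"],s["wrist_force"],robot.tip_reach)
E
```

```text
top block 258 (array([607.2, -43.9]), array([57., 56.]), 15.3) [575. -77.  53.] [641. -11.  62.]
hinge cap 44 [666.4 118.   69.4] [666.2 117.5  70.3] [657. 108.  51.] [679. 131.  74.]
purple [ 423.1 -156.8   60. ]
deck (array([662.4,  65.2]), array([348.1, 299.1]), 9.2)
scene block 328 (array([608.4, -44. ]), array([56.7, 57.4]), 15.6) [575. -79.  53.] [643. -11.  62.]
hinge cap 59 [666.5 115.8  67.7] [666.6 114.4  68.7] [652. 106.  58.] [678. 128.  73.]
purple [ 431.6 -163.4   52.8]
deck (array([644.1,  36. ]), array([401.1, 434.1]), 34.8)
[[ 0.923  0.385  0.   ]
 [ 0.385 -0.923 -0.   ]
 [ 0.     0.    -1.   ]] [ 250.06577185 -599.99031978  222.5173378 ] 94.07516618628371 [ 0.5866396  -0.33536885  0.01430685] 17.0
```

```bash
cat > go.py <<'E'
import sys; from h import *
from scipy.spatial.transform import Rotation as R
# usage: go.py x y z yawdeg(tool x)  -> total tool-frame offset (m) BEFORE twist, rotvec that also levels the tool
x,y,z,a=map(float,sys.argv[1:5]); s=robot.read_state(); M=np.array(s["eef_rot"]); p=np.array(s["tcp_pos"])
c,n=np.cos(np.radians(a)),np.sin(np.radians(a)); T=np.array([[c,n,0],[n,-c,0],[0,0,-1.]])
tw=R.from_matrix(M.T@T).as_rotvec()
print("p",p.round(1),"yaw",round(np.degrees(np.arctan2(M[1,0],M[0,0])),2),"F",np.round(s["wrist_force"],1),"gap",round(s["finger_gap"],1),"grip",round(s["grasp_force"],1),"t",round(s["time_s"],2))
w=(np.array([x,y,z])-p)/1000
print("offset pre-twist",(M.T@w).round(4),"twist",tw.round(4),"offset post-twist",(T.T@w).round(4))
E
python3 go.py 446.5 -235.8 130 18.3
```

```text
p [ 250.1 -600.   222.5] yaw 22.62 F [ 0.6 -0.3  0. ] gap 94.1 grip 0.0 t 0.7
offset pre-twist [ 0.3214 -0.2606  0.0925] twist [ 0.     -0.0001  0.0754] offset post-twist [ 0.3009 -0.2841  0.0925]
```

send_rows(
  rows=[
    {"offset": [0, 0, 0], "twist": [0, 0, 0.0754], "claw": 0.6},
    {"offset": [0.0215, -0.0203, 0.0066], "twist": [0, 0, 0], "claw": 0.6},
    {"offset": [0.0215, -0.0203, 0.0066], "twist": [0, 0, 0], "claw": 0.6},
    {"offset": [0.0215, -0.0203, 0.0066], "twist": [0, 0, 0], "claw": 0.6},
    {"offset": [0.0215, -0.0203, 0.0066], "twist": [0, 0, 0], "claw": 0.6},
    {"offset": [0.0215, -0.0203, 0.0066], "twist": [0, 0, 0], "claw": 0.6},
    {"offset": [0.0215, -0.0203, 0.0066], "twist": [0, 0, 0], "claw": 0.6},
    {"offset": [0.0215, -0.0203, 0.0066], "twist": [0, 0, 0], "claw": 0.6},
  ],
  newtons=25,
)

```text
time_s: 1.37
tcp_pos: [348.9, -416.7, 176.2]
eef_rot: [[0.95, 0.314, 0.0], [0.314, -0.95, -0.0], [0.0, 0.001, -1.0]]
wrist_force: [0.2, -1.6, 0.1]
finger_gap: 56.6
grasp_force: 0.0
```

send_rows(
  rows=[
    {"offset": [0.0215, -0.0203, 0.0066], "twist": [0, 0, 0], "claw": 0.6},
    {"offset": [0.0215, -0.0203, 0.0066], "twist": [0, 0, 0], "claw": 0.6},
    {"offset": [0.0215, -0.0203, 0.0066], "twist": [0, 0, 0], "claw": 0.6},
    {"offset": [0.0215, -0.0203, 0.0066], "twist": [0, 0, 0], "claw": 0.6},
    {"offset": [0.0215, -0.0203, 0.0066], "twist": [0, 0, 0], "claw": 0.6},
    {"offset": [0.0215, -0.0203, 0.0066], "twist": [0, 0, 0], "claw": 0.6},
    {"offset": [0.0215, -0.0203, 0.0066], "twist": [0, 0, 0], "claw": 0.6},
    {"offset": [0, 0, 0], "twist": [0, 0, 0], "claw": 0.6},
  ],
)

```text
time_s: 2.03
tcp_pos: [449.5, -228.9, 129.1]
eef_rot: [[0.946, 0.323, 0.0], [0.323, -0.946, 0.004], [0.002, -0.004, -1.0]]
wrist_force: [0.6, -0.2, -0.0]
finger_gap: 56.2
grasp_force: 0.0
```

```bash
python3 go.py 446.5 -235.8 42 18.3; python3 - <<'E'
from h import *
im,d=robot.get_image("scene"); u,v=w2p("scene",[446,-236,60]).astype(int); x0,y0=u-45,v-50
cv2.imwrite("pics/pre.png",cv2.resize(cv2.cvtColor(im,cv2.COLOR_RGB2BGR)[y0:y0+80,x0:x0+100],(750,600),interpolation=3)); print(x0,y0)
E
```

```text
p [ 449.5 -228.9  129.1] yaw 18.83 F [ 0.6 -0.2 -0. ] gap 56.2 grip 0.0 t 2.03
offset pre-twist [-0.0052  0.0059  0.0871] twist [-0.0039 -0.0017  0.0093] offset post-twist [-0.005   0.0056  0.0871]
117 191
```

View pics/pre.png

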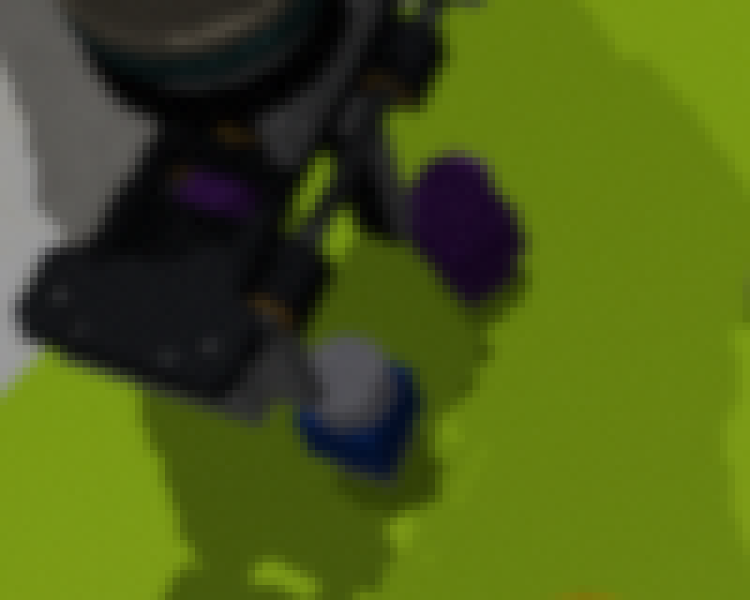

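The crop confirms the choice: the blue body with the grey pulley is at crop (360,400), full (165,244). The purple look-alike is up and to the right at (179,221). The gripper hovers above with its fingers either side. I'll let it settle and re-read.

send_rows(
  rows=[
    {"offset": [0, 0, 0], "twist": [0, 0, 0], "claw": 0.6},
    {"offset": [0, 0, 0], "twist": [0, 0, 0], "claw": 0.6},
  ],
)

```text
time_s: 2.25
tcp_pos: [446.2, -237.0, 130.4]
eef_rot: [[0.95, 0.312, 0.0], [0.312, -0.95, -0.001], [-0.0, 0.001, -1.0]]
wrist_force: [0.5, 0.1, -0.6]
finger_gap: 56.3
grasp_force: 0.0
```

```bash
python3 go.py 446.5 -235.8 42 18.3
```

```text
p [ 446.2 -237.   130.4] yaw 18.2 F [ 0.5  0.1 -0.6] gap 56.3 grip 0.0 t 2.25
offset pre-twist [ 0.0007 -0.0012  0.0884] twist [ 0.0011  0.0001 -0.0017] offset post-twist [ 0.0006 -0.0011  0.0884]
```

send_rows(
  rows=[
    {"offset": [0, 0, 0.02], "twist": [0, 0, 0], "claw": 0.6},
    {"offset": [0, 0, 0.02], "twist": [0, 0, 0], "claw": 0.6},
    {"offset": [0, 0, 0.02], "twist": [0, 0, 0], "claw": 0.6},
    {"offset": [0, 0, 0.016], "twist": [0, 0, 0], "claw": 0.6},
    {"offset": [0, 0, 0.012], "twist": [0, 0, 0], "claw": 0.6},
    {"offset": [0, 0, 0], "twist": [0, 0, 0], "claw": 0.6},
    {"offset": [0, 0, 0], "twist": [0, 0, 0], "claw": 0.6},
    {"offset": [0, 0, 0], "twist": [0, 0, 0], "claw": 0.3},
  ],
)

```text
time_s: 2.92
tcp_pos: [446.7, -236.9, 42.8]
eef_rot: [[0.95, 0.312, 0.001], [0.312, -0.95, -0.001], [0.001, 0.001, -1.0]]
wrist_force: [0.5, -0.4, 0.2]
finger_gap: 53.2
grasp_force: 0.0
```

send_rows(
  rows=[
    {"offset": [0, 0, 0], "twist": [0, 0, 0], "claw": 0.0},
    {"offset": [0, 0, 0], "twist": [0, 0, 0], "claw": 0.0},
    {"offset": [0, 0, 0], "twist": [0, 0, 0], "claw": 0.0},
    {"offset": [0, 0, 0], "twist": [0, 0, 0], "claw": 0.0},
  ],
)

```text
time_s: 3.25
tcp_pos: [447.0, -235.8, 42.7]
eef_rot: [[0.949, 0.314, 0.001], [0.314, -0.949, -0.0], [0.001, 0.001, -1.0]]
wrist_force: [-0.7, 0.3, 4.0]
finger_gap: 32.1
grasp_force: 25.0
```

```bash
python3 go.py 446.5 -235.8 42 18.3
```

```text
p [ 447.  -235.8   42.7] yaw 18.3 F [-0.7  0.3  4. ] gap 32.1 grip 25.0 t 3.25
offset pre-twist [-0.0004 -0.0002  0.0007] twist [ 0.0008 -0.0009  0.    ] offset post-twist [-0.0004 -0.0002  0.0007]
```

send_rows(
  rows=[
    {"offset": [0, 0, -0.02], "twist": [0, 0, 0], "claw": 0.0},
    {"offset": [0, 0, -0.03], "twist": [0, 0, 0], "claw": 0.0},
    {"offset": [0, 0, -0.03], "twist": [0, 0, 0], "claw": 0.0},
    {"offset": [0, 0, -0.02], "twist": [0, 0, 0], "claw": 0.0},
    {"offset": [0, 0, 0], "twist": [0, 0, 0.049], "claw": 0.0},
  ],
  newtons=30,
)

```text
time_s: 3.67
tcp_pos: [448.9, -236.8, 146.1]
eef_rot: [[0.964, 0.267, 0.007], [0.267, -0.964, -0.003], [0.006, 0.005, -1.0]]
wrist_force: [-0.5, -0.8, -0.4]
finger_gap: 32.1
grasp_force: 29.9
```

```bash
python3 go.py 607.8 -44 125 15.5
```

```text
p [ 448.9 -236.8  146.1] yaw 15.47 F [-0.5 -0.8 -0.4] gap 32.1 grip 29.9 t 3.67
offset pre-twist [ 0.2044 -0.1436  0.0217] twist [ 0.0048 -0.006  -0.0005] offset post-twist [ 0.2046 -0.1434  0.0211]
```

send_rows(
  rows=[
    {"offset": [0.0257, -0.0179, 0.0022], "twist": [0, 0, 0], "claw": 0.0},
    {"offset": [0.0257, -0.0179, 0.0022], "twist": [0, 0, 0], "claw": 0.0},
    {"offset": [0.0257, -0.0179, 0.0022], "twist": [0, 0, 0], "claw": 0.0},
    {"offset": [0.0257, -0.0179, 0.0022], "twist": [0, 0, 0], "claw": 0.0},
    {"offset": [0.0257, -0.0179, 0.0022], "twist": [0, 0, 0], "claw": 0.0},
    {"offset": [0.0257, -0.0179, 0.0022], "twist": [0, 0, 0], "claw": 0.0},
    {"offset": [0.0257, -0.0179, 0.0022], "twist": [0, 0, 0], "claw": 0.0},
    {"offset": [0.0257, -0.0179, 0.0022], "twist": [0, 0, 0], "claw": 0.0},
  ],
)

```text
time_s: 4.33
tcp_pos: [607.0, -41.2, 124.4]
eef_rot: [[0.964, 0.267, -0.0], [0.267, -0.964, 0.0], [-0.0, -0.0, -1.0]]
wrist_force: [0.7, -1.3, -1.2]
finger_gap: 31.8
grasp_force: 30.0
```

send_rows(
  rows=[
    {"offset": [0, 0, 0], "twist": [0, 0, 0], "claw": 0.0},
    {"offset": [0, 0, 0], "twist": [0, 0, 0], "claw": 0.0},
    {"offset": [0, 0, 0], "twist": [0, 0, 0], "claw": 0.0},
  ],
)

```text
time_s: 4.58
tcp_pos: [605.7, -43.3, 124.2]
eef_rot: [[0.964, 0.267, -0.001], [0.267, -0.964, -0.001], [-0.001, 0.0, -1.0]]
wrist_force: [0.1, 0.1, -0.5]
finger_gap: 32.1
grasp_force: 30.0
```

```bash
python3 go.py 607.8 -44 104 15.5; python3 - <<'E'
from h import *
for n in("scene",):
    im,d=robot.get_image(n); np.savez(f"pics/{n}1.npz",im=im,d=d); x0,y0=205,150
    cv2.imwrite(f"pics/held_{n}.png",cv2.resize(cv2.cvtColor(im,cv2.COLOR_RGB2BGR)[y0:y0+100,x0:x0+120],(720,600),interpolation=3))
    W=cloud(n,d); hsv=cv2.cvtColor(im,cv2.COLOR_RGB2HSV); b=(abs(hsv[...,0].astype(int)-112)<12)&(hsv[...,1]>120); b[:150]=0;b[:,:205]=0;b[:,330:]=0;b[250:]=0
    P=W[b]; print(b.sum(),P.min(0).round(),P.max(0).round(),cv2.minAreaRect(P[:,:2].astype(np.float32)))
E
```

```text
p [605.7 -43.3 124.2] yaw 15.49 F [ 0.1  0.1 -0.5] gap 32.1 grip 30.0 t 4.58
offset pre-twist [0.0019 0.0012 0.0202] twist [ 0.0004  0.0014 -0.0001] offset post-twist [0.0019 0.0012 0.0202]
32 [ 620. -108.  109.] [660. -38. 305.] ((636.0648803710938, -74.10221862792969), (24.85306167602539, 78.71676635742188), 17.95091438293457)
```

View pics/held_scene.png

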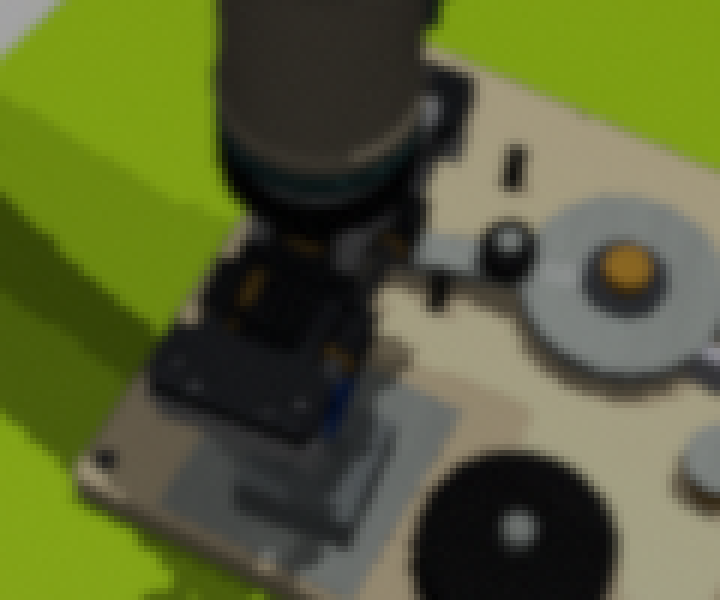

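The view is blocked by the gripper. The blue +x face shows at crop (337,405) and the block's edge at (370,470). I'll compare that face with the block in the same camera.

```bash
python3 - <<'E'
from h import *
z=np.load("pics/scene1.npz"); im,d=z["im"],z["d"]; W=cloud("scene",d); hsv=cv2.cvtColor(im,cv2.COLOR_RGB2HSV)
b=(abs(hsv[...,0].astype(int)-112)<15)&(hsv[...,1]>90)&(W[...,2]>95)&(W[...,2]<145); b[:200]=0;b[250:]=0;b[:,:240]=0;b[:,280:]=0
ax=np.array([.9639,.267]); print((np.sort(W[b][:,:2]@ax)).round(1),W[b].mean(0).round(1))
print("tcp",np.dot([605.7,-43.3],ax).round(1),"block",np.dot([608.4,-44],ax).round(1))
E
```

```text
[585.9 586.5 586.6 586.9 586.9 587.6 587.8 587.8 587.9 588.  588.1 588.2
 588.3 588.3 588.3 588.3 588.4 588.4 588.5 588.5 588.5 588.5 588.8] [622.9 -47.  121.8]
tcp 572.3 block 574.7
```

send_rows(
  rows=[
    {"offset": [0.0022, 0.001, 0.01], "twist": [0, 0, 0], "claw": 0.0},
    {"offset": [0, 0, 0.01], "twist": [0, 0, 0], "claw": 0.0},
    {"offset": [0, 0, 0], "twist": [0, 0, 0], "claw": 0.0},
    {"offset": [0, 0, 0], "twist": [0, 0, 0], "claw": 0.0},
  ],
)

```text
time_s: 4.97
tcp_pos: [607.7, -43.8, 103.3]
eef_rot: [[0.964, 0.266, -0.003], [0.266, -0.964, -0.0], [-0.002, -0.001, -1.0]]
wrist_force: [-0.2, 0.1, -1.1]
finger_gap: 31.5
grasp_force: 30.0
```

```bash
python3 go.py 607.8 -44 96 15.5
```

```text
p [607.7 -43.8 103.3] yaw 15.43 F [-0.2  0.1 -1.1] gap 31.5 grip 30.0 t 4.97
offset pre-twist [0.0001 0.0003 0.0073] twist [-0.0007  0.0025 -0.0012] offset post-twist [0.0001 0.0003 0.0073]
```

send_rows(
  rows=[
    {"offset": [0, 0, 0.003], "twist": [0, 0, 0], "claw": 0.0},
    {"offset": [0, 0, 0.003], "twist": [0, 0, 0], "claw": 0.0},
    {"offset": [0, 0, 0.002], "twist": [0, 0, 0], "claw": 0.0},
    {"offset": [0, 0, 0], "twist": [0, 0, 0], "claw": 0.0},
  ],
)

```text
time_s: 5.3
tcp_pos: [608.6, -43.0, 96.1]
eef_rot: [[0.964, 0.267, -0.001], [0.267, -0.964, 0.0], [-0.001, -0.0, -1.0]]
wrist_force: [-0.6, -0.5, -0.2]
finger_gap: 31.4
grasp_force: 30.0
```

send_rows(
  rows=[
    {"offset": [0, 0, 0.003], "twist": [0, 0, 0], "claw": 0.0},
    {"offset": [0, 0, 0.003], "twist": [0, 0, 0], "claw": 0.0},
    {"offset": [0, 0, 0.003], "twist": [0, 0, 0], "claw": 0.0},
    {"offset": [0, 0, 0], "twist": [0, 0, 0], "claw": 0.0},
  ],
)

```text
time_s: 5.63
tcp_pos: [608.5, -43.1, 86.8]
eef_rot: [[0.964, 0.267, -0.001], [0.267, -0.964, 0.0], [-0.001, -0.0, -1.0]]
wrist_force: [0.2, 0.7, -0.5]
finger_gap: 31.9
grasp_force: 30.0
```

send_rows(
  rows=[
    {"offset": [0, 0, 0.003], "twist": [0, 0, 0], "claw": 0.0},
    {"offset": [0, 0, 0.003], "twist": [0, 0, 0], "claw": 0.0},
    {"offset": [0, 0, 0.0025], "twist": [0, 0, 0], "claw": 0.0},
    {"offset": [0, 0, 0], "twist": [0, 0, 0], "claw": 0.0},
    {"offset": [0, 0, 0], "twist": [0, 0, 0], "claw": 0.0},
  ],
)

```text
time_s: 6.05
tcp_pos: [608.9, -43.1, 78.9]
eef_rot: [[0.964, 0.267, 0.0], [0.267, -0.964, 0.0], [0.0, -0.0, -1.0]]
wrist_force: [-0.7, 0.1, -0.3]
finger_gap: 31.7
grasp_force: 30.0
```

send_rows(
  rows=[
    {"offset": [0, 0, 0.001], "twist": [0, 0, 0], "claw": 0.0},
    {"offset": [0, 0, 0], "twist": [0, 0, 0], "claw": 0.0},
  ],
)

```text
time_s: 6.22
tcp_pos: [609.0, -43.1, 78.6]
eef_rot: [[0.964, 0.267, 0.0], [0.267, -0.964, 0.0], [0.0, -0.0, -1.0]]
wrist_force: [-1.6, 0.6, 5.0]
finger_gap: 32.0
grasp_force: 30.0
```

send_rows(
  rows=[
    {"offset": [0, 0, 0], "twist": [0, 0, 0], "claw": 0.6},
    {"offset": [0, 0, 0], "twist": [0, 0, 0], "claw": 0.6},
    {"offset": [0, 0, 0], "twist": [0, 0, 0], "claw": 0.6},
    {"offset": [0, 0, 0], "twist": [0, 0, 0], "claw": 0.6},
    {"offset": [0, 0, -0.02], "twist": [0, 0, 0], "claw": 0.6},
    {"offset": [0, 0, -0.03], "twist": [0, 0, 0], "claw": 0.6},
    {"offset": [0, 0, -0.03], "twist": [0, 0, 0], "claw": 0.6},
    {"offset": [0, 0, 0], "twist": [0, 0, 0], "claw": 0.6},
  ],
)

```text
time_s: 6.88
tcp_pos: [612.6, -43.6, 163.4]
eef_rot: [[0.964, 0.267, 0.01], [0.267, -0.964, -0.001], [0.009, 0.003, -1.0]]
wrist_force: [0.3, -0.7, 0.6]
finger_gap: 56.9
grasp_force: 0.0
```

```bash
python3 go.py 567 67 160 26.5; python3 - <<'E'
from h import *
for n,b in(("top",(217,165,230,181)),("scene",(284,170,297,186))):
    z=np.load(f"pics/{n}.npz"); W=cloud(n,z["d"]); im=z["im"]; x0,y0,x1,y1=b
    q=W[y0:y1,x0:x1].reshape(-1,3); g=im[y0:y1,x0:x1].max(-1).ravel(); k=g<70; print(n,k.sum(),q[k].min(0).round(),q[k].max(0).round(),q[k].mean(0).round())
    b=(236,160,258,186) if n=="top" else (262,174,280,200)
    hsv=cv2.cvtColor(im,cv2.COLOR_RGB2HSV); k=np.zeros(im.shape[:2],bool); k[b[1]:b[3],b[0]:b[2]]=1; k&=(hsv[...,0]<20)&(hsv[...,1]>120)&(W[...,2]>99); print("post top",k.sum(),W[k].mean(0).round(1),W[k].min(0).round(),W[k].max(0).round())
E
```

```text
p [612.6 -43.6 163.4] yaw 15.48 F [ 0.3 -0.7  0.6] gap 56.9 grip 0.0 t 6.88
offset pre-twist [-0.0145 -0.1188  0.0029] twist [ 0.0041 -0.0091 -0.1924] offset post-twist [ 0.0085 -0.1193  0.0034]
top 10 [580. 141.  43.] [587. 148.  64.] [582. 145.  56.]
post top 10 [566.5  67.9 105.2] [560.  65. 101.] [572.  71. 110.]
scene 16 [576. 138.  32.] [589. 150.  58.] [585. 142.  45.]
post top 19 [569.6  65.7 105.1] [563.  60. 101.] [575.  72. 108.]
```

send_rows(
  rows=[
    {"offset": [0, 0, 0], "twist": [0, 0, -0.0962], "claw": 0.6},
    {"offset": [0, 0, 0], "twist": [0, 0, -0.0962], "claw": 0.6},
    {"offset": [0.0024, -0.0234, 0], "twist": [0, 0, 0], "claw": 0.6},
    {"offset": [0.0024, -0.0234, 0], "twist": [0, 0, 0], "claw": 0.6},
    {"offset": [0.0024, -0.0234, 0], "twist": [0, 0, 0], "claw": 0.6},
    {"offset": [0.0024, -0.0234, 0], "twist": [0, 0, 0], "claw": 0.6},
    {"offset": [0.0024, -0.0234, 0], "twist": [0, 0, 0], "claw": 0.6},
    {"offset": [0, 0, 0], "twist": [0, 0, 0], "claw": 0.6},
  ],
)

```text
time_s: 7.55
tcp_pos: [565.3, 73.0, 157.5]
eef_rot: [[0.892, 0.453, -0.002], [0.453, -0.892, 0.004], [-0.0, -0.004, -1.0]]
wrist_force: [-0.2, 0.8, 0.3]
finger_gap: 56.6
grasp_force: 0.0
```

send_rows(
  rows=[
    {"offset": [0, 0, 0], "twist": [0, 0, 0], "claw": 0.6},
    {"offset": [0, 0, 0], "twist": [0, 0, 0], "claw": 0.6},
  ],
)

```text
time_s: 7.72
tcp_pos: [567.7, 66.0, 157.9]
eef_rot: [[0.895, 0.446, 0.0], [0.446, -0.895, -0.001], [-0.0, 0.001, -1.0]]
wrist_force: [-0.1, -0.1, -1.1]
finger_gap: 56.4
grasp_force: 0.0
```

```bash
python3 go.py 567.8 66.8 83 26.5; python3 - <<'E'
from h import *
for n in("scene","top"):
    im,d=robot.get_image(n); W=cloud(n,d)
    u,v=w2p(n,[608,-44,95]).astype(int); x0,y0=u-18,v-18; Q=W[y0:y0+36,x0:x0+36].reshape(-1,3); Q=Q[(Q[:,2]>86)&(Q[:,2]<125)&(np.hypot(Q[:,0]-608,Q[:,1]+44)<22)]; t=Q[Q[:,2]>97]
    print(n,len(Q),len(t),t.mean(0).round(1),np.median(t[:,2]).round(1),t.min(0).round(),t.max(0).round())
    if n=="scene": cv2.imwrite("pics/seat.png",cv2.resize(cv2.cvtColor(im,cv2.COLOR_RGB2BGR)[155:255,215:335],(720,600),interpolation=3))
E
```

```text
p [567.7  66.  157.9] yaw 26.49 F [-0.1 -0.1 -1.1] gap 56.4 grip 0.0 t 7.72
offset pre-twist [ 0.0005 -0.0007  0.0749] twist [ 0.0009  0.0001 -0.0002] offset post-twist [ 0.0005 -0.0007  0.0749]
scene 148 96 [610.  -44.1 102.6] 102.7 [595. -59.  97.] [624. -30. 106.]
top 101 71 [607.6 -45.  103.1] 103.3 [594. -57.  98.] [622. -30. 110.]
```

View pics/seat.png

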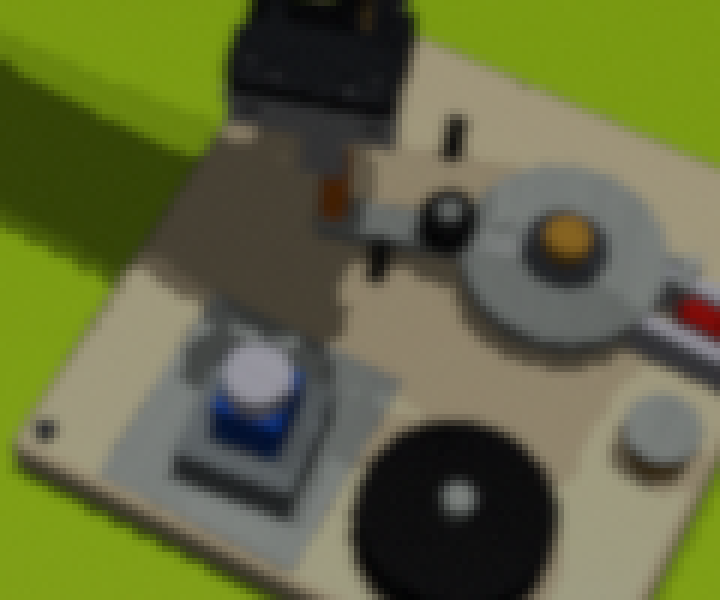

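The picture shows the idler upright with its blue body flat on the grey block (crop 255,410). The pulley top measures about 103 mm against the expected 104, so it is home. The post (335,195) is under the open fingers. Next I'll go down and pinch it.

send_rows(
  rows=[
    {"offset": [0, 0, 0.02], "twist": [0, 0, 0], "claw": 0.6},
    {"offset": [0, 0, 0.02], "twist": [0, 0, 0], "claw": 0.6},
    {"offset": [0, 0, 0.02], "twist": [0, 0, 0], "claw": 0.6},
    {"offset": [0, 0, 0.014], "twist": [0, 0, 0], "claw": 0.6},
    {"offset": [0, 0, 0], "twist": [0, 0, 0], "claw": 0.6},
    {"offset": [0, 0, 0], "twist": [0, 0, 0], "claw": 0.6},
  ],
  newtons=25,
)

```text
time_s: 8.32
tcp_pos: [567.2, 65.7, 83.5]
eef_rot: [[0.896, 0.445, -0.001], [0.445, -0.896, -0.001], [-0.001, 0.0, -1.0]]
wrist_force: [0.4, 0.9, 1.0]
finger_gap: 56.3
grasp_force: 0.0
```

send_rows(
  rows=[
    {"offset": [0, 0, 0], "twist": [0, 0, 0], "claw": 0.0},
    {"offset": [0, 0, 0], "twist": [0, 0, 0], "claw": 0.0},
    {"offset": [0, 0, 0], "twist": [0, 0, 0], "claw": 0.0},
    {"offset": [0, 0, 0], "twist": [0, 0, 0], "claw": 0.0},
    {"offset": [0, 0, 0], "twist": [0, 0, 0], "claw": 0.0},
    {"offset": [0, 0, 0], "twist": [0, 0, 0], "claw": 0.0},
  ],
)

```text
time_s: 8.82
tcp_pos: [567.5, 67.0, 84.4]
eef_rot: [[0.895, 0.447, 0.001], [0.447, -0.895, 0.0], [0.001, 0.0, -1.0]]
wrist_force: [-0.6, 0.6, -0.2]
finger_gap: 19.7
grasp_force: 0.0
```

send_rows(
  rows=[
    {"offset": [0, 0, 0], "twist": [0, 0, 0], "claw": 0.0},
    {"offset": [0, 0, 0], "twist": [0, 0, 0], "claw": 0.0},
    {"offset": [0, 0, 0], "twist": [0, 0, 0], "claw": 0.0},
  ],
)

```text
time_s: 9.07
tcp_pos: [567.0, 67.7, 84.2]
eef_rot: [[0.895, 0.447, -0.0], [0.447, -0.895, 0.001], [-0.0, -0.001, -1.0]]
wrist_force: [-1.6, 1.8, 2.8]
finger_gap: 13.5
grasp_force: 25.0
```

send_rows(
  rows=[
    {"offset": [0.0001, -0.0043, 0], "twist": [0, 0, 0.039], "claw": 0.0},
    {"offset": [0.0001, -0.0043, 0], "twist": [0, 0, 0.039], "claw": 0.0},
    {"offset": [0.0001, -0.0043, 0], "twist": [0, 0, 0.039], "claw": 0.0},
    {"offset": [0.0001, -0.0043, 0], "twist": [0, 0, 0.039], "claw": 0.0},
  ],
)

```text
time_s: 9.4
tcp_pos: [561.7, 80.5, 84.2]
eef_rot: [[0.954, 0.3, 0.001], [0.3, -0.954, -0.003], [0.001, 0.003, -1.0]]
wrist_force: [1.1, -5.5, 0.3]
finger_gap: 14.1
grasp_force: 25.0
```

Gripped, and the wrist force shows the spring opposing. I'll continue along the arc.

send_rows(
  rows=[
    {"offset": [0.0001, -0.0043, 0], "twist": [0, 0, 0.039], "claw": 0.0},
    {"offset": [0.0001, -0.0043, 0], "twist": [0, 0, 0.039], "claw": 0.0},
    {"offset": [0.0001, -0.0043, 0], "twist": [0, 0, 0.039], "claw": 0.0},
    {"offset": [0.0001, -0.0043, 0], "twist": [0, 0, 0.039], "claw": 0.0},
    {"offset": [0.0001, -0.0043, 0], "twist": [0, 0, 0.039], "claw": 0.0},
    {"offset": [0.0001, -0.0043, 0], "twist": [0, 0, 0.039], "claw": 0.0},
    {"offset": [0, 0, 0], "twist": [0, 0, 0], "claw": 0.0},
  ],
)

```text
time_s: 9.98
tcp_pos: [556.3, 104.8, 84.2]
eef_rot: [[0.998, 0.07, 0.0], [0.07, -0.998, -0.004], [-0.0, 0.004, -1.0]]
wrist_force: [-1.7, -6.1, 3.3]
finger_gap: 13.4
grasp_force: 25.0
```

```bash
python3 go.py 557.7 132.4 84 -8.5; python3 -c "
from h import *
p=robot.read_state()['tcp_pos'];v=p[:2]-np.array([666.5,116.5]);print(np.hypot(*v),207-np.degrees(np.arctan2(v[1],v[0]))%360)"
```

```text
p [556.3 104.8  84.2] yaw 3.99 F [-1.7 -6.1  3.3] gap 13.4 grip 25.0 t 9.98
offset pre-twist [ 0.0033 -0.0275  0.    ] twist [ 0.0044 -0.0003  0.2179] offset post-twist [-0.0027 -0.0275  0.0002]
110.79394796759833 20.920124303842755
```

send_rows(
  rows=[
    {"offset": [0.0001, -0.0043, 0], "twist": [0, 0, 0.039], "claw": 0.0},
    {"offset": [0.0001, -0.0043, 0], "twist": [0, 0, 0.039], "claw": 0.0},
    {"offset": [0.0001, -0.0043, 0], "twist": [0, 0, 0.039], "claw": 0.0},
    {"offset": [0.0001, -0.0043, 0], "twist": [0, 0, 0.039], "claw": 0.0},
    {"offset": [0.0001, -0.0043, 0], "twist": [0, 0, 0.039], "claw": 0.0},
    {"offset": [0, 0, 0], "twist": [0, 0, 0], "claw": 0.0},
  ],
)

```text
time_s: 10.48
tcp_pos: [556.0, 126.2, 84.1]
eef_rot: [[0.992, -0.125, -0.002], [-0.125, -0.992, -0.005], [-0.001, 0.005, -1.0]]
wrist_force: [-2.4, -8.2, 6.6]
finger_gap: 13.2
grasp_force: 25.0
```

send_rows(
  rows=[
    {"offset": [0, -0.003, 0], "twist": [0, 0, 0.02], "claw": 0.0},
    {"offset": [0, -0.003, 0], "twist": [0, 0, 0.02], "claw": 0.0},
    {"offset": [0, 0, 0], "twist": [0, 0, 0], "claw": 0.0},
  ],
)

```text
time_s: 10.73
tcp_pos: [556.6, 131.2, 84.1]
eef_rot: [[0.986, -0.165, -0.002], [-0.165, -0.986, -0.005], [-0.002, 0.005, -1.0]]
wrist_force: [-4.3, -8.2, 6.0]
finger_gap: 13.7
grasp_force: 25.0
```

send_rows(
  rows=[
    {"offset": [0, -0.002, 0], "twist": [0, 0, 0.01], "claw": 0.0},
    {"offset": [0, -0.002, 0], "twist": [0, 0, 0.01], "claw": 0.0},
    {"offset": [0, 0, 0], "twist": [0, 0, 0], "claw": 0.0},
  ],
)

```text
time_s: 10.98
tcp_pos: [557.0, 134.5, 84.1]
eef_rot: [[0.983, -0.185, -0.003], [-0.185, -0.983, -0.006], [-0.002, 0.006, -1.0]]
wrist_force: [-4.4, -8.6, 7.5]
finger_gap: 13.6
grasp_force: 25.0
```

send_rows(
  rows=[
    {"offset": [0, -0.002, 0], "twist": [0, 0, 0], "claw": 0.0},
    {"offset": [0, 0, 0], "twist": [0, 0, 0], "claw": 0.0},
  ],
)

```text
time_s: 11.15
tcp_pos: [557.1, 135.2, 84.1]
eef_rot: [[0.983, -0.185, -0.004], [-0.185, -0.983, -0.007], [-0.002, 0.007, -1.0]]
wrist_force: [-4.7, -10.6, 7.1]
finger_gap: 13.8
grasp_force: 25.0
```

send_rows(
  rows=[
    {"offset": [0, -0.002, 0], "twist": [0, 0, 0], "claw": 0.0},
    {"offset": [0, -0.002, 0], "twist": [0, 0, 0], "claw": 0.0},
    {"offset": [0, 0, 0], "twist": [0, 0, 0], "claw": 0.0},
    {"offset": [0, 0, 0], "twist": [0, 0, 0], "claw": 0.0},
  ],
)

```text
time_s: 11.48
tcp_pos: [557.1, 135.6, 84.0]
eef_rot: [[0.982, -0.187, -0.005], [-0.187, -0.982, -0.011], [-0.003, 0.012, -1.0]]
wrist_force: [-7.5, -17.4, 9.8]
finger_gap: 13.9
grasp_force: 25.0
```

```bash
python3 - <<'E'
from h import *
s=robot.read_state(); p=s['tcp_pos'];v=p[:2]-np.array([666.5,116.5]);print(p.round(1),s["wrist_force"].round(1),s["time_s"],np.hypot(*v),np.radians(207-np.degrees(np.arctan2(v[1],v[0]))%360))
im,d=robot.get_image("scene"); cv2.imwrite("pics/end.png",cv2.resize(cv2.cvtColor(im,cv2.COLOR_RGB2BGR)[140:250,215:355],(764,600),interpolation=3))
E
```

```text
[557.1 135.6  84. ] [ -7.5 -17.4   9.8] 11.4833 111.05384686362856 0.6439476835129094
```

View pics/end.png

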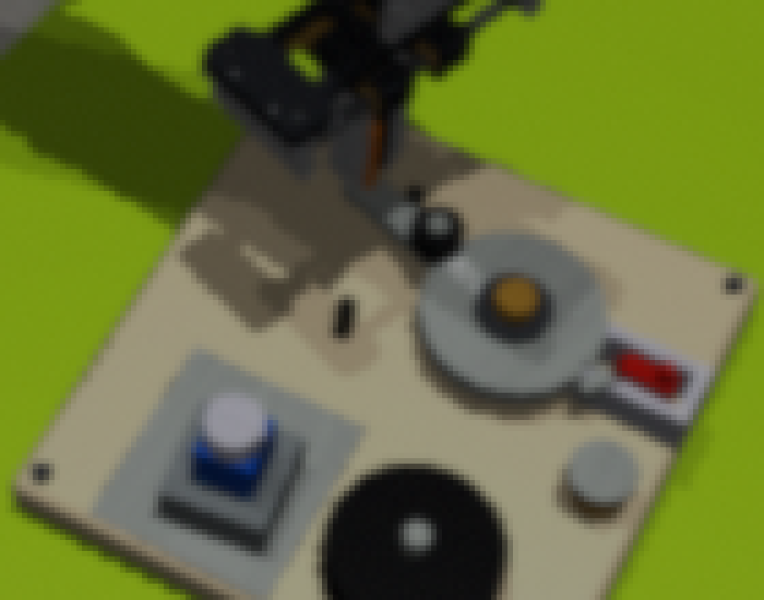

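The picture shows the arm bar against the left peg (crop 412,195), the post pinched (375,150), the pawl in (650,372) and the idler seated (232,450). The TCP has stalled while the force rises, so the arm is at its stop, at about 0.62 rad. I'll hand in.

```bash
python3 -c "
from plant import robot
print(robot.job_done())"
```

```text
the job is handed in; nothing more can be done
None
```

The idler is fully home in the socket and released. The tensioner arm is past the click and held at its stop by the gripper, at about 0.62 rad with roughly 19 N of sideways push. The job was handed in at about 11.5 s, but the hand-in gave no verdict.

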